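Slide the specimen carrier under the leaf spring of the loading stage

ROBOT

A 7-joint arm with a two-finger parallel gripper is mounted at the origin on the work surface. World frame = base frame: x ahead of the robot, y to its left, z up, the work surface at z = 0. Lengths are in m, angles in degrees, forces in N, time in s.
With the tool pointing down it reaches from about 0.425 to 0.8 m from the base axis. Payload 8.3 kg.
Tool frame: the origin (TCP) lies on the centre line of the jaws, within the pads' length; the fingertips stand 19 mm ahead of it and the grasp point (between the pads) is the TCP; z points along the fingers, y is the direction in which the jaws open and shut (so a half turn about z gives the same grasp; the last joint's range is limited). The gripper opens to 85 mm and grips with 20 to 120 N. Pads are 22 mm wide; open, the fingers measure 114 mm over their backs; the gripper's body (76 mm by 85 mm) begins 54 mm behind the grasp point. The pads swing forward as they close: fully open they stand 13 mm farther back than shut.
Start: joints at [-79.406, 21.967, 0.94, 78.501, -0.361, 79.538, -2.664], TCP at [0.153, 0.606, 0.25] pointing down, gripper open.
Joint ranges: [-169.22, 169.22], [-14.56, 117.87], [-87.37, 89.26], [10.42, 133.3], [-82.24, 262.24], [0.94, 117.77], [-172.7, 172.7]. Speed limits (degrees/s): [136.94, 136.94, 172.46, 172.46, 180, 180, 180].

INTERFACE

Orientations are given as [roll, pitch, yaw] about the fixed x, y, z axes, in that order (R = Rz(yaw) Ry(pitch) Rx(roll)).
In Python, from cell import * gives the robot as it stands.
- The arm moves only by the tool drive_tool, never from a script. Its argument "series" is a list that holds one entry, the list of rows, each a list of 7 numbers: the gripper's target within -1 to 1 (fully open at 1, half-way at 0, shut at -1), then the shift along the tool's x, y, z in cm, then the turn, a rotation vector about the tool's x, y, z in rad. A call has exactly 8 rows; each row shifts and turns the pose as measured when the row begins, along the tool's axes as they then stand; what a row does not reach is not made up. A row lasts 1/10 s, in which the tool goes at most 50 mm and 8.59 degrees, less where a joint would pass 70% of its speed; a pose out of reach is approached as far as the arm can. A call with a gripper value outside its range is refused whole. The fingers move at their own pace and stop on an object; "squeeze" is the grip in N (left out, the last holds). Time passes only in rows, so rows that do not move let the fingers close, or fill a call up. It gives the time, the measured TCP pose, the force and the opening at its end, in the units of the state.
- sense(): the state, without advancing time (a new reading comes with each control period).
- camera(name): name is "scene" or "top" or "wrist"; returns (picture, depth): 384x512x3 uint8, red, green, blue; 384x512 float32, m along the optical axis (not along the pixel's ray), 0 where there is no reading.
- camera_model(name): a dict with "fx", "fy", "cx", "cy" (pixels), "rvec" (rotation vector, rad) and "tvec" (3), from world to camera coordinates, as OpenCV has them. Camera axes: x right, y down, z forward; pixel columns grow to the right and rows downward; lengths in m; the calibration is good to about 2 mm. The wrist camera is an equidistant fisheye: a pixel r from the principal point sees the ray r / f radians off the axis. A picture is of the moment at which its call begins: read the wrist's pose just before it. camera_model takes no time and is no camera call; for the wrist camera it gives the pose at the moment of the call.
- job_done(): hands the job in, once; it reports no verdict.
The state is a dict: "time": time; "q": joint angles; "joint_velocities": joint speeds; "joint_efforts": joint torques, N m; "eef_pos": TCP position; "eef_rot": TCP orientation; "wrist_force": force on the tool from outside, world axes, zero at the start; "wrist_torque": the same for the moment, N m; "gripper_width": finger opening in m.
Only numpy, scipy, OpenCV 4.12 (cv2) and the standard library are available. Lean on these libraries where they do the work, as an engineer would, in place of code of your own. Each camera call takes 0.05 s, during which the arm holds its last target. There are 200 camera calls.

TASK

With the fingertips, press the specimen carrier firmly down against its sprung bed and, keeping it pressed, slide it along the channel so that it passes under the bridge and its leaf spring, until its nose rests against the end stop; then let go and move clear. Do not pick up, pinch or tip the carrier, and leave the other things on the bench where they are.

Things in the scene. Friction and masses are not known exactly. Their poses are not given: they have to be found in the camera images.
- stage: loading stage fixed to the bench: dark base plate 290 x 114 x 10 mm, two aluminium guide rails forming a channel 69 mm wide (rail tops 36 mm above the bench). Origin at bench level on the channel's centre line, z up; +x is the direction in which the carrier is to be slid. Base and rails run from x = -160 to +130 mm; bridge at x = 50 to 65 mm, end stop's face at x = 115 mm.
- stage_bridge (a point): middle of the near lower edge of the rigid grey bridge over the channel, at stage x = 50 mm, 43.5 mm above the bench; axes as the stage's. Bridge 15 mm long (x), 117 mm wide, top 58.5 mm above the bench. A spring-steel leaf, 24 mm wide and 35 mm long, is hinged on its far side and slopes down along +x, free tip at about stage x = 100 mm.
- stage_stop (a point): middle of the end stop's face, 45 mm above the bench (the stop's top), at stage x = 115 mm; axes as the stage's
- carrier: specimen carrier, loose, about 0.16 kg: grey plastic block 135 (x) x 66 (y) x 18 mm (z), glass slide inlaid in its top. Origin at the centre of its underside; +x to its nose, along the stage's +x. It starts on the sprung bed short of the bridge, top 47 mm above the bench: 3.5 mm too high for the bridge, which blocks it unless pressed. Fully home, its origin is at stage x = 47.5 mm.
- carrier_pad (a point): centre of the flat ribbed finger pad on the carrier's top (45 mm behind its origin, 18 mm above its underside), where to press; axes as the carrier's. Pad 45 mm long (x), 66 mm wide; at its front end stands a push bar 8 mm high, 8 mm long, 50 mm wide (carrier x = -22.5 to -14.5 mm). Pad and bar stay outside the bridge when home.
- carrier_nose (a point): middle of the upper edge of the carrier's front face, 67.5 mm ahead of its origin, 18 mm above its underside; meets the stop when home. Released there, the bed lifts the carrier against the bridge (top 43.5 mm above the bench).
- platen (a joint): travel of the sprung bed under the carrier, m: 0 up, 0.009 fully down on its stop. It goes straight down, about 7 N to start it and 18 N to bottom it; the carrier clears the bridge at 0.0035 and more, so press it 5 to 9 mm down.
- leaf (a joint): lift of the leaf spring, rad: 0 hanging free, about 0.25 when it bears on the top of a carrier home below it (with 2 to 3 N)
- petri_dish: open glass dish, 84 mm across and 16 mm high, beside the stage; leave alone; origin at the centre of its underside
- specimen_jar: small amber jar, 34 mm across and 52 mm high, beside the stage; leave alone; origin at the centre of its underside
- stain_jar: glass jar with black cap, 40 mm across and 60 mm high, beside the stage; leave alone; origin at the centre of its underside
- slide_box: white slide box, 76 x 30 x 28 mm; leave alone; origin at the centre of its underside
- mouse: computer mouse, 100 x 58 x 30 mm; leave alone; origin at the centre of its underside
- beaker: glass beaker, 68 mm across and 85 mm high; leave alone; origin at the centre of its underside
- screwdriver: screwdriver 150 mm long, lying; leave alone
Things that resemble listed ones, but are neither listed nor needed, are in the scene too. Leave any blue, orange or purple look-alike of the carrier alone.

How it is judged (in metres and radians):
On the way, in this order (a step that is already met when the one before it is completed fails the run):
1. the fingers press the carrier and its bed down at least 3 mm while its nose is still short of the bridge (value of joint platen above 0.003 m and contact force between the fingers and carrier above 3 N and x of carrier in the frame of stage below -0.0155 m), for 0.05 s.
2. the carrier is slid on under the bridge and lifts the leaf spring (x of carrier in the frame of stage above 0.015 m and value of joint leaf above 0.05 rad), for 0.05 s.
At the end, for the whole second after the job is handed in: the carrier lies flat and at rest in the channel under the bridge, its nose within 4 mm of the end stop, with the leaf spring resting on its top (leaf lifted more than 0.1 rad) (x of carrier in the frame of stage between 0.0435 and 0.0505 m and y of carrier in the frame of stage between -0.005 and 0.005 m and z of carrier in the frame of stage between 0.018 and 0.0285 m and angle between carrier's own z axis and vertical below 0.06 rad and value of joint leaf above 0.1 rad and value of joint platen above 0.0015 m and linear speed of carrier below 0.01 m/s); the robot touches nothing.
It fails at once if the carrier is lifted more than 8 mm above its starting height or tipped by more than 0.2 rad (z of carrier in the frame of stage above 0.037 m or angle between carrier's own z axis and vertical above 0.2 rad).
It fails at once if a bystander is moved by more than 30 mm (distance of any of petri_dish, specimen_jar, stain_jar, slide_box, mouse, beaker, screwdriver from where it was at the start of the episode above 0.03 m).
It also fails if it takes over 40 s, if anything falls off the work surface, if the arm or the gripper's body presses on something with over 40 N, if the wrist force passes 120 N, or if a joint passes its speed limit or range.

## Working session

There is one attempt and no reset: what is moved stays moved. The work goes in short steps, Python scripts to look and compute and a tool call to move; the robot and the scene stay as the last step left them, time stands still between calls to the robot, and variables do not carry over. Pictures are saved under pics/ and viewed, about 8 in all and at most 12, crops included, and the job is handed in when it is done.

Besides the shell and the picture viewer there is one more tool, called after "Call:" in YAML: its name, and indented under it one key for each argument. drive_tool: Moves the arm, as the interface text tells. Its arguments: {"type":"object","properties":{"series":{"type":"array","items":{"type":"array","items":{"type":"array","items":{"type":"number"}}}},"squeeze":{"type":"number"}},"required":["series"]}

```bash
mkdir -p pics; python3 - <<'E'
from cell import *
import cv2,numpy as np
s=sense();print(s)
for n in("scene","top"):
    p,d=camera(n);np.savez(n,p=p,d=d);cv2.imwrite(f"pics/{n}0.png",p[:,:,::-1]);print(camera_model(n))
E
```

```text
{'time': 0.0, 'q': array([-79.40342371,  22.01614166,   0.93929448,  78.56352576,
        -0.35949359,  79.53822448,  -2.66346076]), 'joint_velocities': array([ 0.03465625, -0.09159306,  0.01690242, -0.01049985, -0.03392953,
       -0.0516766 ,  0.05839798]), 'joint_efforts': array([ 6.42628238e-04, -6.27588201e+01,  8.44609570e-01, -3.71837533e+01,
        1.64975622e-02,  1.38453604e-02, -7.69922707e-06]), 'eef_pos': array([0.15318889, 0.60543825, 0.2492518 ]), 'eef_rot': array([-1.79885050e+02,  4.05808370e-03,  1.65803171e+02]), 'wrist_force': array([-0.12672873, -0.23244553,  0.95081379]), 'wrist_torque': array([ 0.00187684,  0.0311493 , -0.01296195]), 'gripper_width': 0.08570289447549762}
{'fx': 468.14812877569784, 'fy': 468.14812877569784, 'cx': 256.5649657006309, 'cy': 191.50840686979555, 'rvec': array([ 1.43221194,  1.94629534, -0.99094312]), 'tvec': array([ 0.15953387, -0.26309912,  1.53686302])}
{'fx': 490.6308482604469, 'fy': 490.6308482604469, 'cx': 248.28073812537792, 'cy': 185.67816174111817, 'rvec': array([ 2.10938421, -2.1445611 ,  0.20808799]), 'tvec': array([0.0072413 , 0.52839002, 1.14739739])}
```

View pics/scene0.png

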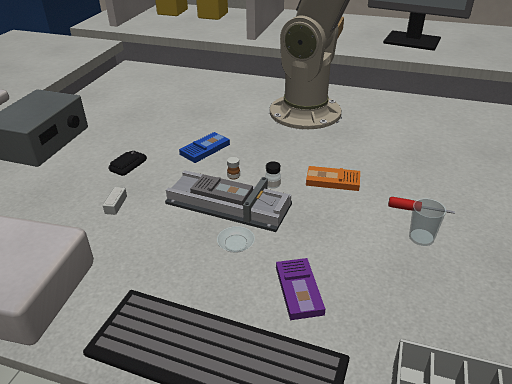

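View pics/top0.png

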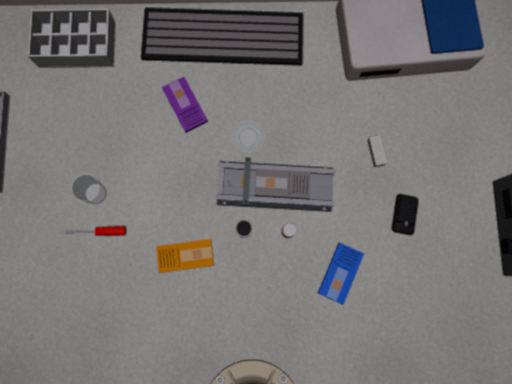

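The carrier (grey, ribbed pad at top-view pixel (299,184)) lies in the stage, with the bridge to its left at (247,182), so the stage's +x points left in the top view, roughly world +y. The jars are on the robot side at (244,228) and (289,230), and the dish is at (248,137). Next I'll enlarge that crop.

```bash
python3 - <<'E'
import cv2,numpy as np
p=np.load("top.npz")['p'][145:220,208:343,::-1]
cv2.imwrite("pics/crop.png",cv2.resize(p,None,fx=5.9,fy=5.9,interpolation=cv2.INTER_CUBIC))
E
```

```text
(no output)
```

View pics/crop.png

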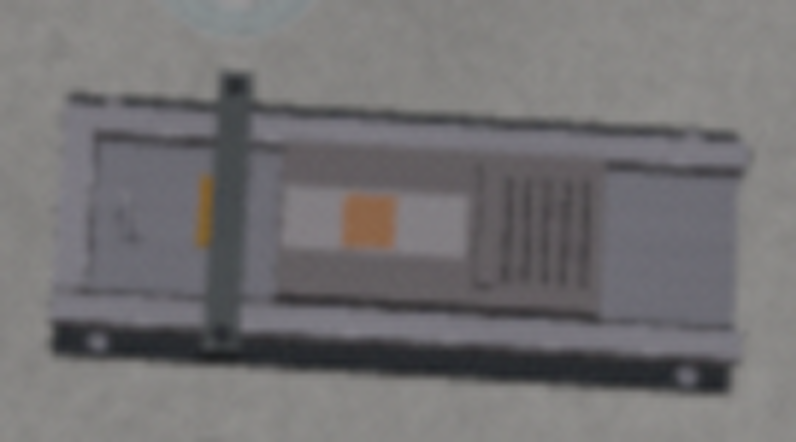

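```bash
cat > h.py <<'E'
import cv2,numpy as np
def back(m,uv,z):
    R=cv2.Rodrigues(m['rvec'])[0];C=-R.T@m['tvec']
    r=R.T@np.array([(uv[0]-m['cx'])/m['fx'],(uv[1]-m['cy'])/m['fy'],1.])
    return C+r*(z-C[2])/r[2]
E
python3 - <<'E'
from cell import *
from h import *
m=camera_model("top")
P={k:back(m,(208+u/5.9-.4,145+v/5.9-.4),z) for k,u,v,z in [
('rearU',607,160,.047),('rearL',600,315,.047),('frU',280,142,.047),('frL',275,297,.047),
('brU',252,73,.0585),('brL',240,347,.0585),('brUl',222,73,.0585),('brLl',204,347,.0585),('railU0',70,103,.036),('railU1',745,143,.036),('railL0',55,318,.036),('railL1',740,360,.036),
('barTopRear',492,290,.055),('barRearU',490,168,.055),('stopU',96,135,.045),('stopL',88,290,.045)]}
for k,v in P.items():print(k,v.round(4))
for a,b in[('rearU','frU'),('rearL','frL'),('railU1','railU0'),('railL1','railL0'),('brL','brU'),('brLl','brUl'),('rearL','rearU')]:
    d=P[b]-P[a];print(a,b,np.linalg.norm(d).round(4),np.degrees(np.arctan2(d[1],d[0])).round(2))
print('carrier c',np.mean([P[k] for k in('rearU','rearL','frU','frL')],0))
print('bridge c',np.mean([P[k] for k in('brU','brL','brUl','brLl')],0))
print('rails c',np.mean([P[k] for k in('railU0','railU1','railL0','railL1')],0))
E
```

```text
rearU [ 0.5614 -0.1551  0.047 ]
rearL [ 0.496  -0.1496  0.047 ]
frU [ 0.5713 -0.0189  0.047 ]
frL [ 0.5057 -0.0156  0.047 ]
brU [ 0.5982 -0.0076  0.0585]
brL [ 0.4833 -0.0007  0.0585]
brUl [0.5984 0.0048 0.0585]
brLl [0.4836 0.014  0.0585]
railU0 [0.592  0.0691 0.036 ]
railU1 [ 0.5702 -0.2152  0.036 ]
railL0 [0.5002 0.0759 0.036 ]
railL1 [ 0.4779 -0.2085  0.036 ]
barTopRear [ 0.5059 -0.1045  0.055 ]
barRearU [ 0.5571 -0.1054  0.055 ]
stopU [0.5759 0.0578 0.045 ]
stopL [0.5102 0.0617 0.045 ]
rearU frU 0.1366 85.87
rearL frL 0.1343 85.87
railU1 railU0 0.2851 85.63
railL1 railL0 0.2853 85.53
brL brU 0.115 -3.46
brLl brUl 0.1151 -4.57
rearL rearU 0.0656 -4.86
carrier c [ 0.53361079 -0.08479977  0.047     ]
bridge c [0.54086553 0.00264523 0.0585    ]
rails c [ 0.53508412 -0.0696845   0.036     ]
```

The stage's +x axis has world yaw of about 85.7° and its origin is near (0.536, -0.055). The carrier sits at stage x ≈ -30 mm and the pad at world (0.531, -0.130). I'll swing there along an arc with the gripper shut.

Call:
drive_tool:
  series:
    - [[-1,-4.5,-0.3,0,0,0,0.072],[-1,-4.5,-0.3,0,0,0,0.072],[-1,-4.5,-0.3,0,0,0,0.072],[-1,-4.5,-0.3,0,0,0,0.072],[-1,-4.5,-0.3,0,0,0,0.072],[-1,-4.5,-0.3,0,0,0,0.072],[-1,-4.5,-0.3,0,0,0,0.072],[-1,-4.5,-0.3,0,0,0,0.072]]
  squeeze: 20

```text
time: 0.9
eef_pos: [0.4531, 0.4127, 0.2428]
eef_rot: [-179.3, -0.1, 132.7]
wrist_force: [0.2, 0.2, -0.0]
gripper_width: 0.0002
```

Call:
drive_tool:
  series:
    - [[-1,-4.5,-0.6,0,0,0,0.072],[-1,-4.5,-0.6,0,0,0,0.072],[-1,-4.5,-0.6,0,0,0,0.072],[-1,-4.5,-0.6,0,0,0,0.072],[-1,-4.5,-0.6,0,0,0,0.072],[-1,-4.5,-0.6,0,0,0,0.072],[-1,-4.5,-0.6,0,0,0,0.072],[-1,-4.5,-0.6,0,0,0,0.072]]

```text
time: 1.7
eef_pos: [0.5798, 0.062, 0.2399]
eef_rot: [-179.1, 0.5, 98.3]
wrist_force: [0.6, -0.2, 0.3]
gripper_width: 0.0001
```

Call:
drive_tool:
  series:
    - [[-1,-3.1,-0.9,1.3,-0.003,0.002,0.037],[-1,-3.1,-0.9,1.3,-0.003,0.002,0.037],[-1,-3.1,-0.9,1.3,-0.003,0.002,0.037],[-1,-3.1,-0.9,1.3,-0.003,0.002,0.037],[-1,-3.1,-0.9,1.3,-0.003,0.002,0.037],[-1,-3.1,-0.9,1.3,-0.003,0.002,0.037],[-1,0,0,0,0,0,0],[-1,0,0,0,0,0,0]]

```text
time: 2.5
eef_pos: [0.5279, -0.1436, 0.1588]
eef_rot: [179.9, 0.0, 84.0]
wrist_force: [0.7, 0.5, -0.4]
gripper_width: -0.0003
```

```bash
python3 - <<'E'
from cell import *
import cv2,numpy as np
s=sense();print(s['time'],s['eef_pos'],s['eef_rot'],s['q'])
ex=np.array([.0750,.9972]);ey=np.array([-.9972,.075]);d=s['eef_pos'][:2]-[.5362,-.0547];print('stage xy',d@ex,d@ey)
p,dd=camera("scene");np.savez("scene1",p=p,d=dd)
cv2.imwrite("pics/s1.png",cv2.resize(p[110:250,150:320,::-1],None,fx=4,fy=4,interpolation=cv2.INTER_CUBIC))
E
```

```text
2.5 [ 0.52789746 -0.1435622   0.15877265] [1.79940883e+02 4.64026034e-02 8.39962665e+01] [-18.18589729  18.22128329  36.69271136  99.71988938 -11.77477055
  65.88279009  15.95740544]
stage xy -0.08923607554695934 0.0016146319613023123
```

View pics/s1.png

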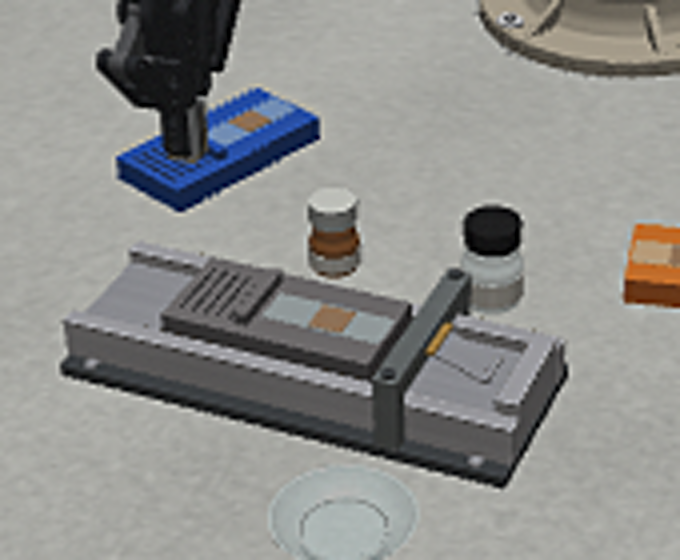

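The picture shows the shut fingers above the stage's rear half (they project to crop (190,150)), with the stage, carrier and jars undisturbed. Next I'll centre over the pad and go down to just above it.

Call:
drive_tool:
  series:
    - [[-1,0.6,0.05,1.4,0,0,-0.01],[-1,0.6,0.05,1.4,0,0,-0.01],[-1,0.5,0.05,1.4,0,0,-0.01],[-1,0,0,1.4,0,0,0],[-1,0,0,1.3,0,0,0],[-1,0,0,1.3,0,0,0],[-1,0,0,0,0,0,0],[-1,0,0,0,0,0,0]]

```text
time: 3.35
eef_pos: [0.5343, -0.1175, 0.0692]
eef_rot: [179.9, 0.0, 86.7]
wrist_force: [-1.2, -1.9, 7.4]
gripper_width: -0.0002
```

```bash
cat >> h.py <<'E'
def st(s):
    ex=np.array([.0750,.9972]);ey=np.array([-.9972,.075]);d=s['eef_pos'][:2]-[.5362,-.0547]
    print(s['time'],'stage mm',(1e3*np.r_[d@ex,d@ey,s['eef_pos'][2]]).round(1),s['eef_rot'].round(2),s['wrist_force'].round(1))
E
python3 - <<'E'
from cell import *
from h import *
st(sense())
p,dd=camera("scene")
cv2.imwrite("pics/s2.png",cv2.resize(p[110:250,150:320,::-1],None,fx=4,fy=4,interpolation=cv2.INTER_CUBIC))
E
```

```text
3.35 stage mm [-62.7  -2.8  69.2] [1.799e+02 2.000e-02 8.672e+01] [-1.2 -1.9  7.4]
```

View pics/s2.png

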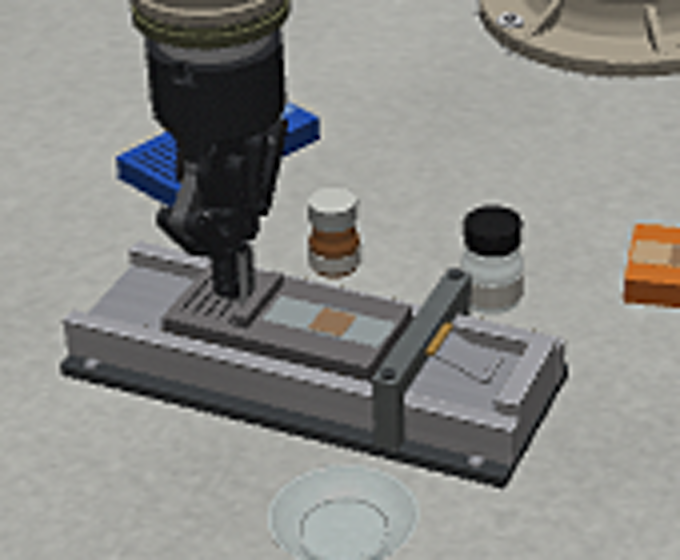

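The fingertips are just on the pad behind the bar, and the carrier has not visibly moved. The tool overshot and sits about 10 mm forward and 3 mm to one side. I'll lift a little, correct that and re-read.

Call:
drive_tool:
  series:
    - [[-1,-0.2,0,-0.5,0,0,0],[-1,-0.3,-0.15,-0.2,0,0,0.01],[-1,-0.2,-0.1,0,0,0,0.008],[-1,0,0,0,0,0,0],[-1,0,0,0,0,0,0],[-1,0,0,0,0,0,0],[-1,0,0,0,0,0,0],[-1,0,0,0,0,0,0]]

```text
time: 4.2
eef_pos: [0.5311, -0.1244, 0.0765]
eef_rot: [179.9, -0.0, 85.6]
wrist_force: [-0.6, 0.0, -0.4]
gripper_width: 0.0001
```

```bash
python3 - <<'E'
from cell import *
from h import *
st(sense())
E
```

```text
4.2 stage mm [-69.9  -0.1  76.5] [ 1.7991e+02 -1.0000e-02  8.5610e+01] [-0.6  0.  -0.4]
```

Call:
drive_tool:
  series:
    - [[-1,0,0,0.4,0,0,0],[-1,0,0,0.3,0,0,0],[-1,0,0,0.3,0,0,0],[-1,0,0,0.2,0,0,0],[-1,0,0,0.2,0,0,0],[-1,0,0,0.1,0,0,0],[-1,0,0,0.1,0,0,0],[-1,0,0,0.1,0,0,0]]

```text
time: 5.0
eef_pos: [0.5315, -0.1242, 0.0607]
eef_rot: [179.9, -0.1, 85.6]
wrist_force: [-4.7, 1.2, 11.5]
gripper_width: -0.0001
```

```bash
python3 - <<'E'
from cell import *
from h import *
st(sense())
E
```

```text
5.0 stage mm [-69.7  -0.5  60.7] [ 1.7988e+02 -1.3000e-01  8.5610e+01] [-4.7  1.2 11.5]
```

Call:
drive_tool:
  series:
    - [[-1,0,0,0.1,0,0,0],[-1,0,0,0.1,0,0,0],[-1,0,0,0.1,0,0,0],[-1,0,0,0.05,0,0,0],[-1,0,0,0.05,0,0,0],[-1,0,0,0.05,0,0,0],[-1,0,0,0.05,0,0,0],[-1,0,0,0.05,0,0,0]]

```text
time: 5.8
eef_pos: [0.5314, -0.1243, 0.061]
eef_rot: [179.8, -0.4, 85.5]
wrist_force: [-4.5, 1.1, 11.5]
gripper_width: -0.0001
```

```bash
python3 - <<'E'
from cell import *
from h import *
st(sense())
p,dd=camera("scene")
cv2.imwrite("pics/s3.png",cv2.resize(p[110:250,150:320,::-1],None,fx=4,fy=4,interpolation=cv2.INTER_CUBIC))
E
```

```text
5.8 stage mm [-69.8  -0.5  61. ] [179.83  -0.42  85.55] [-4.5  1.1 11.5]
```

View pics/s3.png

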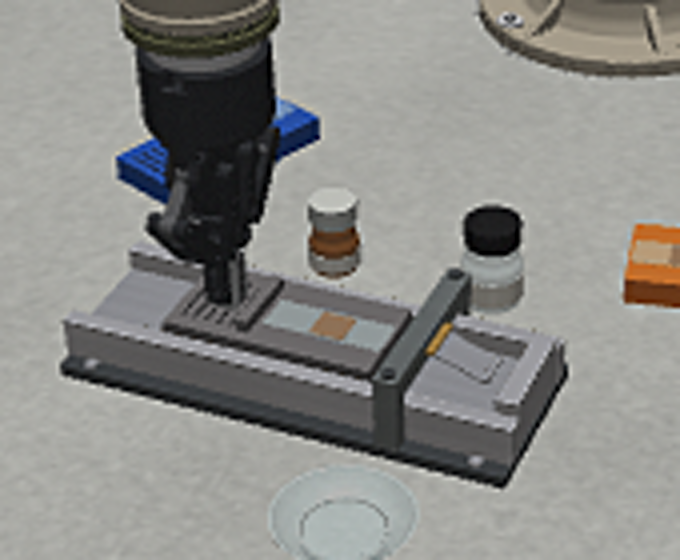

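The carrier is visibly lower in its channel, with the nose still short of the bridge. Small steps do not add up, so I'll use a larger step to press deeper.

Call:
drive_tool:
  series:
    - [[-1,0,0,0.2,0,0,0],[-1,0,0,0.25,0,0,0],[-1,0,0,0.25,0,0,0],[-1,0,0,0.25,0,0,0],[-1,0,0,0.25,0,0,0],[-1,0,0,0.25,0,0,0],[-1,0,0,0.25,0,0,0],[-1,0,0,0.25,0,0,0]]

```text
time: 6.65
eef_pos: [0.5315, -0.1246, 0.0569]
eef_rot: [179.7, -1.1, 85.4]
wrist_force: [-13.9, 3.5, 31.9]
gripper_width: -0.0002
```

```bash
python3 - <<'E'
from cell import *
from h import *
st(sense())
E
```

```text
6.65 stage mm [-70.1  -0.6  56.9] [179.7   -1.11  85.42] [-13.9   3.5  31.9]
```

The bed is bottomed, with tips about 9 mm down. I'll ease the press slightly and start sliding.

Call:
drive_tool:
  series:
    - [[-1,0.2,0,0.12,0,-0.004,0],[-1,0.4,0,0.12,0,-0.004,0],[-1,0.4,0,0.12,0,-0.004,0],[-1,0.4,0,0.12,0,-0.004,0],[-1,0.4,0,0.12,0,-0.004,0],[-1,0.4,0,0.12,0,-0.004,0],[-1,0.4,0,0.12,0,-0.004,0],[-1,0.4,0,0.12,0,-0.004,0]]

```text
time: 7.45
eef_pos: [0.5362, -0.1162, 0.059]
eef_rot: [178.8, 1.7, 84.2]
wrist_force: [-4.0, -4.7, 13.4]
gripper_width: -0.0001
```

```bash
python3 - <<'E'
from cell import *
from h import *
st(sense())
E
```

```text
7.45 stage mm [-61.3  -4.6  59. ] [178.81   1.75  84.22] [-4.  -4.7 13.4]
```

Call:
drive_tool:
  series:
    - [[-1,0.4,-0.1,0.15,0.003,0.004,-0.003],[-1,0.5,-0.1,0.15,0.003,0.004,-0.003],[-1,0.5,-0.1,0.15,0.003,0.004,-0.003],[-1,0.5,-0.1,0.15,0.003,0.004,-0.003],[-1,0.5,-0.1,0.15,0.003,0.004,-0.003],[-1,0.5,-0.1,0.15,0.003,0.004,-0.003],[-1,0.5,-0.1,0.15,0.003,0.004,-0.003],[-1,0.5,-0.1,0.15,0.003,0.004,-0.003]]

```text
time: 8.25
eef_pos: [0.5371, -0.1065, 0.0586]
eef_rot: [178.9, 1.4, 84.1]
wrist_force: [-3.8, -8.9, 13.4]
gripper_width: 0.0
```

```bash
python3 - <<'E'
from cell import *
from h import *
st(sense())
p,dd=camera("scene")
cv2.imwrite("pics/s4.png",cv2.resize(p[110:250,150:320,::-1],None,fx=4,fy=4,interpolation=cv2.INTER_CUBIC))
E
```

```text
8.25 stage mm [-51.6  -4.8  58.6] [178.9    1.42  84.14] [-3.8 -8.9 13.4]
```

View pics/s4.png

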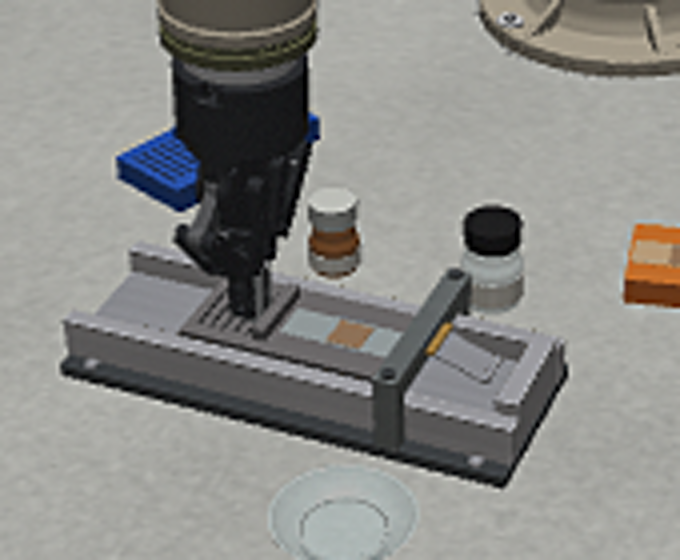

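The carrier is still pressed and has moved about 10 mm, with its nose now at the bridge. The fingers are against the push bar at crop (265,320). I'll use larger steps.

Call:
drive_tool:
  series:
    - [[-1,0.7,-0.2,0.2,0.004,0.006,-0.006],[-1,0.8,-0.2,0.2,0.004,0.006,-0.006],[-1,0.8,-0.2,0.2,0.004,0.006,-0.006],[-1,0.8,-0.2,0.2,0.004,0.006,-0.006],[-1,0.8,-0.2,0.2,0.004,0.006,-0.006],[-1,0.8,-0.2,0.2,0.004,0.006,-0.006],[-1,0.8,-0.2,0.2,0.004,0.006,-0.006],[-1,0.8,-0.2,0.2,0.004,0.006,-0.006]]

```text
time: 9.1
eef_pos: [0.5397, -0.0712, 0.0575]
eef_rot: [178.6, 0.1, 85.5]
wrist_force: [-1.6, -8.7, 15.4]
gripper_width: -0.0
```

```bash
python3 - <<'E'
from cell import *
from h import *
st(sense())
E
```

```text
9.1 stage mm [-16.2  -4.7  57.5] [1.7863e+02 5.0000e-02 8.5460e+01] [-1.6 -8.7 15.4]
```

Call:
drive_tool:
  series:
    - [[-1,0.6,-0.2,0.2,0.006,0,0],[-1,0.6,-0.2,0.2,0.006,0,0],[-1,0.6,-0.2,0.2,0.006,0,0],[-1,0.6,-0.2,0.2,0.006,0,0],[-1,0.6,-0.2,0.2,0.006,0,0],[-1,0.6,-0.2,0.2,0.006,0,0],[-1,0.6,-0.2,0.2,0.006,0,0],[-1,0.6,-0.2,0.2,0.006,0,0]]

```text
time: 9.9
eef_pos: [0.5413, -0.0528, 0.0572]
eef_rot: [179.3, 1.5, 83.8]
wrist_force: [-3.2, -11.0, 18.1]
gripper_width: -0.0002
```

```bash
python3 - <<'E'
from cell import *
from h import *
st(sense())
E
```

```text
9.9 stage mm [ 2.2 -4.9 57.2] [179.26   1.5   83.83] [ -3.2 -11.   18.1]
```

Call:
drive_tool:
  series:
    - [[-1,0.7,-0.2,0.2,0.003,0.006,-0.006],[-1,0.7,-0.2,0.2,0.003,0.006,-0.006],[-1,0.7,-0.2,0.2,0.003,0.006,-0.006],[-1,0.7,-0.2,0.2,0.003,0.006,-0.006],[-1,0.7,-0.2,0.2,0.003,0.006,-0.006],[-1,0.7,-0.2,0.2,0.003,0.006,-0.006],[-1,0.7,-0.2,0.2,0.003,0.006,-0.006],[-1,0.7,-0.2,0.2,0.003,0.006,-0.006]]

```text
time: 10.7
eef_pos: [0.5421, -0.04, 0.0571]
eef_rot: [178.7, 0.9, 84.4]
wrist_force: [-4.4, -18.2, 17.9]
gripper_width: -0.0001
```

```bash
python3 - <<'E'
from cell import *
from h import *
st(sense())
p,dd=camera("scene")
cv2.imwrite("pics/s5.png",cv2.resize(p[110:250,150:320,::-1],None,fx=4,fy=4,interpolation=cv2.INTER_CUBIC))
E
```

```text
10.7 stage mm [15.1 -4.8 57.1] [178.65   0.87  84.38] [ -4.4 -18.2  17.9]
```

View pics/s5.png

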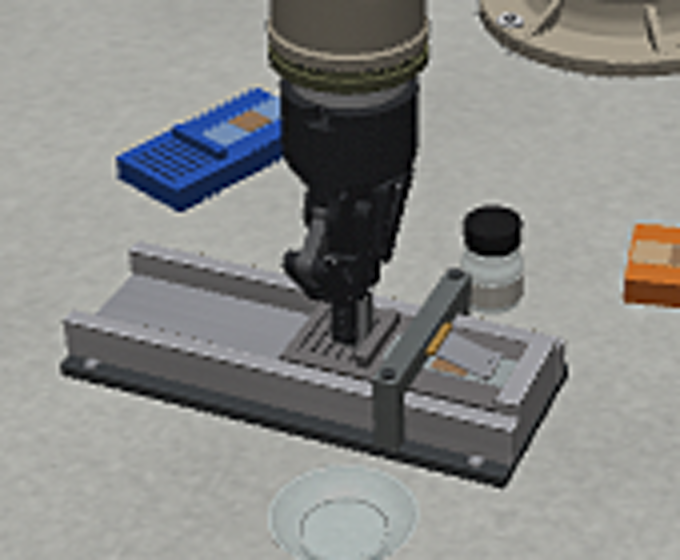

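The nose looks to be at the stop (crop (520,395)), the leaf lies on the carrier's top, and the push force has risen to 18 N. One firmer push will confirm it.

Call:
drive_tool:
  series:
    - [[-1,0.8,-0.1,0.2,0.003,0.003,-0.003],[-1,0.9,-0.1,0.2,0.003,0.003,-0.003],[-1,0.9,-0.1,0.2,0.003,0.003,-0.003],[-1,0.9,-0.1,0.2,0.003,0.003,-0.003],[-1,0.9,-0.1,0.2,0.003,0.003,-0.003],[-1,0.9,-0.1,0.2,0.003,0.003,-0.003],[-1,0.8,-0.1,0.2,0.003,0.003,-0.003],[-1,0.4,0,0.1,0,0,0]]

```text
time: 11.55
eef_pos: [0.5423, -0.0399, 0.0574]
eef_rot: [178.9, 2.8, 82.1]
wrist_force: [-5.9, -2.8, 11.4]
gripper_width: -0.0
```

```bash
python3 - <<'E'
from cell import *
from h import *
st(sense())
E
```

```text
11.55 stage mm [15.2 -5.  57.4] [178.92   2.78  82.06] [-5.9 -2.8 11.4]
```

No further motion under a harder push, so it is at the stop. I'll lift straight up and away.

Call:
drive_tool:
  series:
    - [[-1,0,0,-0.3,0,0,0],[-1,0,0,-0.5,0,0,0],[-1,0,0,-0.8,0,0,0],[-1,0,0,-1.5,0,0,0],[-1,0,0,-2.5,0,0,0],[-1,0,0,-3,0,0,0],[-1,0,0,-3,0,0,0],[-1,0,0,-3,0,0,0]]

```text
time: 12.35
eef_pos: [0.5374, -0.0331, 0.2052]
eef_rot: [179.4, 3.0, 81.9]
wrist_force: [1.1, 0.5, -0.1]
gripper_width: -0.0
```

Call:
drive_tool:
  series:
    - [[-1,-4,0,0,0,0,0],[-1,-4,0,0,0,0,0],[-1,-4,0,0,0,0,0],[-1,-4,0,0,0,0,0],[-1,-4,0,0,0,0,0],[-1,0,0,0,0,0,0],[-1,0,0,0,0,0,0],[-1,0,0,0,0,0,0]]

```text
time: 13.15
eef_pos: [0.5117, -0.2352, 0.2224]
eef_rot: [178.9, 2.9, 82.3]
wrist_force: [0.1, 0.4, -0.4]
gripper_width: 0.0004
```

```bash
python3 - <<'E'
from cell import *
from h import *
st(sense())
p,_=camera("scene");t,_=camera("top")
cv2.imwrite("pics/s6.png",np.vstack([cv2.resize(p[150:240,150:300,::-1],(600,360),interpolation=cv2.INTER_CUBIC),cv2.resize(t[155:215,210:340,::-1],(600,240),interpolation=cv2.INTER_CUBIC)]))
E
```

```text
13.15 stage mm [-181.9   10.9  222.4] [178.88   2.86  82.32] [ 0.1  0.4 -0.4]
```

View pics/s6.png

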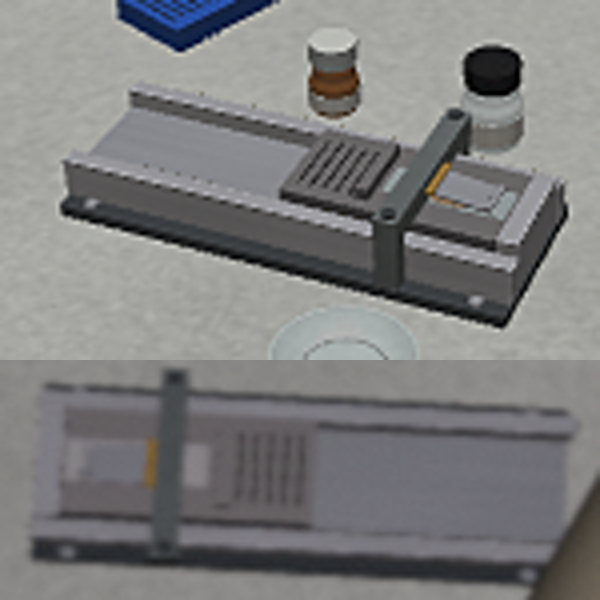

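The carrier is under the bridge with the leaf on its top and the nose at the stop. The top-view rear edge is at about x=313 in the lower panel. A quick numeric check, then I'll hand in if it agrees.

```bash
python3 - <<'E'
from cell import *
from h import *
m=camera_model("top");ex=np.array([.0750,.9972]);ey=np.array([-.9972,.075])
r=[]
for u,v in[(316,424),(309,526)]:
    P=back(m,(210+u*130/600-.4,155+(v-360)/4-.4),.0435)[:2]-[.5362,-.0547];r.append([P@ex,P@ey])
c=np.mean(r,0);print(np.round(r,4),'origin x',c[0]+.0675,'y',c[1])
if abs(c[0]+.0675-.0475)<.004: job_done();print('handed in')
E
```

```text
[[-0.0187 -0.0316]
 [-0.018   0.0324]] origin x 0.04918510270599977 y 0.00041157572512468335
the job is handed in; nothing more can be done
handed in
```

The carrier is home under the bridge with its nose against the end stop, and I have handed the job in. No verdict is reported, so the points below are my own checks.

- **Press and slide:** With the fingers shut, I pressed the pad until the bed bottomed, about 9 mm down, while the nose was still short of the bridge. I then slid the carrier along the channel, keeping it about 7–9 mm down. At the end a harder push gave no further motion, so I took it to be at the stop.
- **Release:** I lifted straight up and backed off. The wrist force then read about 0.
- **Final position:** The top camera puts the carrier at stage x ≈ 49 mm and y ≈ 0.4 mm. That is 1.7 mm past the nominal 47.5 mm, within the camera's roughly 2 mm error and inside the 43.5–50.5 mm limit.
- **Final pictures:** The carrier lies flat with the leaf spring on its top. The dish and the two jars beside the stage look undisturbed; I did not check the other bystanders again at the end.
- **Departures along the way:**
  - The first approach overshot about 10 mm and touched the pad with about 7 N before I corrected it.
  - During the slide the fingers drifted about 5 mm sideways and tilted up to 3°, while the rails kept the carrier centred.
  - The downward force briefly reached 32 N at the bottom of the press.

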